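# Nest a copper disc and lock it in the holding block

### The arm

A 6-joint arm with a two-finger parallel gripper is mounted at the origin on a cart in front of the work surface, level with it; the furniture and walls round the work are solid. World frame = base frame: x ahead of the robot, y to its left, z up, the work surface at z = 0. Lengths are in m, angles in rad, forces in N, time in s.
With the tool pointing down it reaches from about 0.275 to 0.725 m from the base axis. Payload 15.9 kg.
Tool frame: the origin (TCP) lies on the centre line of the jaws, within the pads' length; the fingertips stand 19 mm ahead of it and the grasp point (between the pads) is the TCP (nose_length is the distance from the TCP to the fingertips, in m); z points along the fingers, y is the direction in which the jaws open and shut (so a half turn about z gives the same grasp; the last joint's range is limited). The gripper opens to 85 mm and grips with 20 to 120 N. Pads are 22 mm wide; open, the fingers measure 114 mm over their backs; the gripper's body (76 mm by 85 mm) begins 54 mm behind the grasp point. The pads swing forward as they close: fully open they stand 13 mm farther back than shut.
Start: joints at [-1.148, 0.213, -0.034, 1.323, 0, 1.571], TCP at [0.205, -0.456, 0.25] pointing down, gripper open.
Joint ranges: [-2.98, 2.98], [-0.74, 1.72], [-1.14, 1.35], [-2.1, 2.04], [-1.57, 1.44], [-3.14, 3.14]. Speed limits (rad/s): [1.89, 1.89, 2.39, 2.57, 3.14, 3.14].

### API

Orientations are given as a 3x3 rotation matrix whose columns are the frame's x, y, z axes.
In Python, from station import state, capture, calibration, hand_in, find_in, silhouettes, pinpoint, nose_length gives the robot as it stands.
- The arm moves only by the tool carry_out, never from a script. Its argument "rows" is a list of rows, each a list of 7 numbers: the shift along the tool's x, y, z in units of 30 mm (1.0 is 30 mm), then the turn, a rotation vector about the tool's x, y, z in units of 5 degrees (1.0 is 5 degrees), then the opening in per cent of the stroke, from 0 (shut) to 100 (fully open). A call has 1 to 20 rows; each row shifts and turns the pose as measured when the row begins, along the tool's axes as they then stand; what a row does not reach is not made up. A row lasts 1/8 s, in which the tool goes at most 62.5 mm and 10.7 degrees, less where a joint would pass 70% of its speed; a pose out of reach is approached as far as the arm can. A call is refused whole if a number of a shift passes 1 or a number of a turn 1, either way. A call with a gripper value outside its range is refused whole. The fingers move at their own pace and stop on an object; "grip_force" is the grip in N (left out, the last holds). Time passes only in rows, so rows that do not move let the fingers close. It gives the time, the measured TCP pose, the force and the opening at its end, in the units of the state.
- state(): the state, without advancing time (a new reading comes with each control period).
- capture(name): name is "scene" or "top"; returns the picture (400x640x3 uint8, red, green, blue); there is no depth.
- calibration(name): a dict with "intrinsics" (3x3 intrinsics, pixels), "R" (3x3) and "t" (3): a world point X has camera coordinates R X + t. Camera axes: x right, y down, z forward; pixel columns grow to the right and rows downward; lengths in m; the calibration is good to about 2 mm. A picture is of the moment at which its call begins. calibration takes no time and is no camera call.
- hand_in(): hands the job in, once; it reports no verdict.
Trained networks look in the newest picture that a camera, given by its name, has taken for a name from the list of things; names that differ only in an ending like _2 or _b are one class to them, and where a whole thing is asked for, a point or a joint stands for the part that bears it (a point fixed in the world has none). Each returns a list of dicts, best first, with "p" (0 to 1); they miss things now and then, are a little off and sometimes report something else, mostly with a low value. They report only what shows in the picture. A call takes as long as a camera call. They do not tell look-alikes from the thing itself.
- find_in(camera, thing): "uv" ([column, row] in pixels, amid what is visible of it).
- silhouettes(camera, thing): "mask" (400x640 bool, what is visible of it) and "uv" ([column, row] in pixels, amid what is visible of it).
- pinpoint(camera, thing): "uv" ([column, row] in pixels: a listed point, or the origin of a listed thing).
The state is a dict: "clock": time; "joint_positions": joint angles; "dq": joint speeds; "effort": joint torques, N m; "tcp_pos": TCP position; "orientation": TCP orientation; "ft_force": force on the tool from outside, world axes, zero at the start; "ft_torque": the same for the moment, N m; "gripper_width": finger opening in m.
Only numpy, scipy, OpenCV 4.12 (cv2) and the standard library are available. Lean on these libraries where they do the work, as an engineer would, in place of code of your own. Each camera call takes 0.05 s, during which the arm holds its last target.

### The job

Nudge the copper disc across the top of the blue holding block with a fingertip until it drops flat into the round recess, then push the red tab so that the keeper bar slides fully home over the disc. Do not pick up or lift the copper disc, and leave the silver disc, the round tin, the loupe and the pale wax bar where they are.

Things in the scene. Friction and masses are not known exactly. Their poses are not given: they have to be found in the camera images.
- holding_block: blue rectangular holding block, fixed to the bench, 120 mm (its x) by 170 mm (its y), flat top 24 mm above the bench. Its origin lies at bench height under the middle of the round recess; its x axis points from the keeper towards the recess, on the whole away from the robot, its y axis to the left, z up. In this frame the block reaches from x = -86 to +34 mm and y = -85 to +85 mm.
- recess (a point): middle of the floor of the round recess in the block's top: 40 mm wide, 7 mm deep, with a grey lining and a 1 mm chamfer; fingertips can pass over the block's top 1 mm or more above it. Same axes as the block.
- copper_disc: loose copper-coloured disc, 37 mm in diameter, 6 mm thick, 35 to 70 g, lying flat on the block's top on the left or the right of the recess; it fits the recess with 1.5 mm play all round and then lies 1 mm below the block's top. Origin: middle of its underside.
- silver_disc: loose pale silver-coloured disc of the same size, on the other side of the recess; it must stay where it lies. Origin: middle of its underside.
- keeper (a joint): slide of the steel keeper bar along the block's +x, in m: 0 = fully back, its front end 34 mm short of the recess's middle; 0.034 = fully home against its stop, its front end over the middle of the recess. It stays where it is left and takes 1 to 4 N to push. The bar is 22 mm wide and 44 mm long, its underside 2 mm and its top 5 mm above the block's top; it runs between two guides whose outer faces are 38 mm apart and whose tops are 8 mm above the block's top.
- tab (a point): middle of the rear face (towards the block's -x, the face to push on) of the red upright tab on the keeper bar, 14 mm above the block's top. The tab is 20 mm wide, 6 mm thick and its top is 23 mm above the block's top. It moves with the keeper.
- tin: round tin, 69 mm across, 25 mm high, on the bench behind the block. Origin: middle of its underside.
- loupe: black eye loupe, 34 mm across, 26 mm high, on the bench at the right of the block. Origin: middle of its underside. Beyond it stands a tall orange bench grinder (from about x = 0.58 m on, right of y = 0.10 m, in the robot frame): keep the arm clear of it.
- wax_bar: pale bar of polishing wax, 22 x 55 x 16 mm, on the bench behind the block, to the right of the tin. Origin: middle of its underside.
Mind the look-alikes: they are no part of the job. Several things have the shape of the copper_disc; the one meant has the colours described above.

How it is judged:
By the outcome, as a careful person would: the job done as asked, in the order asked, and still so for the second after the job is handed in, with the robot touching nothing.
It also fails if it takes over 59 s, if anything falls off the work surface, if the arm or the gripper's body presses on something with over 40 N, if the wrist force passes 120 N, or if a joint passes its speed limit or range.

## Working session

There is one attempt and no reset: what is moved stays moved. The work goes in short steps, Python scripts to look and compute and a tool call to move; the robot and the scene stay as the last step left them, time stands still between calls to the robot, and variables do not carry over. Pictures are saved under pics/ and viewed, and the job is handed in when it is done.

Besides the shell and the picture viewer there is one more tool, called after "Emit:" as a command line: name --pt "numbers of a row" for each row, then --argument value for the rest. carry_out: Moves the arm, as the interface text tells. Its arguments: {"type":"object","properties":{"rows":{"type":"array"},"grip_force":{"type":"number"}},"required":["rows"]}

```bash
mkdir -p pics; ls; python3 - <<'E'
from station import *
import cv2
s=state();print(s['clock'],s['tcp_pos'],s['orientation'],s['gripper_width'],nose_length)
for n in('scene','top'):
    im=capture(n);cv2.imwrite(f'pics/{n}0.png',im[:,:,::-1])
    c=calibration(n);print(n,c)
E
```

```text
pics
0.0 [ 0.20503206 -0.45569932  0.2498194 ] [[ 9.11950062e-01  4.10301005e-01 -4.12399982e-04]
 [ 4.10301211e-01 -9.11949512e-01  1.00228835e-03]
 [ 3.51519570e-05 -1.08324514e-03 -9.99999413e-01]] 0.08568291429638633 0.019
scene {'intrinsics': array([[421.15970744,   0.        , 318.50239819],
       [  0.        , 421.15970744, 198.9330315 ],
       [  0.        ,   0.        ,   1.        ]]), 'R': array([[-0.74508611, -0.66693821, -0.00633328],
       [-0.4126371 ,  0.46840613, -0.78123385],
       [ 0.52400125, -0.57947314, -0.62420635]]), 't': array([0.54233317, 0.19456668, 0.68717498])}
top {'intrinsics': array([[468.07054428,   0.        , 320.37441809],
       [  0.        , 468.07054428, 197.03080239],
       [  0.        ,   0.        ,   1.        ]]), 'R': array([[ 0.02610409, -0.99920286,  0.03020307],
       [-0.98046879, -0.03148292, -0.19413854],
       [ 0.19493466, -0.02454536, -0.98050905]]), 't': array([0.14036334, 0.56132199, 0.91302203])}
```

View pics/scene0.png

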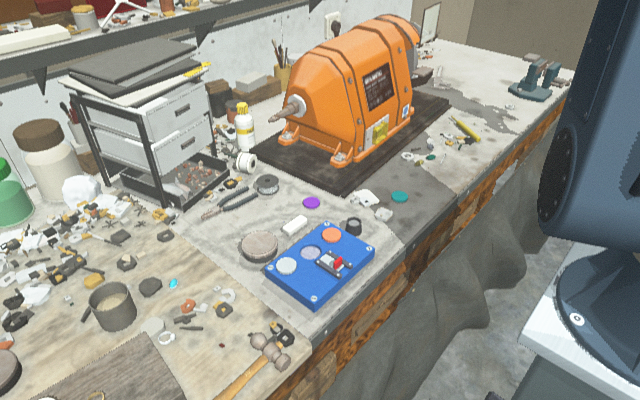

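View pics/top0.png

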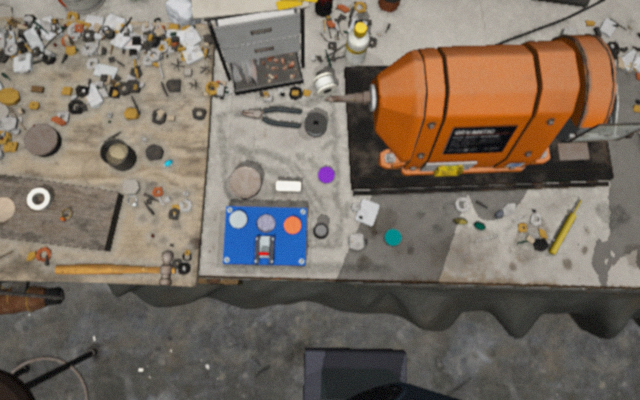

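The scene shows, in the top view: copper disc at (292,225) right of the recess (265,222), silver disc at (238,219), purple disc at (326,174) and teal disc at (393,237) on the bench, tab about (264,245). Candidates for copper_disc: orange (292,225), silver (238,219), purple (326,174) and teal (393,237). I choose the orange one, on the block.

```bash
cat > h.py <<'E'
import numpy as np, cv2
from station import *
def ray(n,uv):
    c=calibration(n);d=np.linalg.solve(c['intrinsics'],[uv[0],uv[1],1.]);R=np.array(c['R']);
    return -R.T@c['t'],R.T@d
def at(n,uv,z):
    o,d=ray(n,uv);return o+d*(z-o[2])/d[2]
def proj(n,X):
    c=calibration(n);p=c['intrinsics']@(c['R']@np.array(X)+c['t']);return p[:2]/p[2]
E
python3 - <<'E'
from h import *
Z=dict(holding_block=0,recess=.017,copper_disc=.024,silver_disc=.024,tab=.038,tin=0,loupe=0,wax_bar=0)
ims={}
for n in('top','scene'):
    ims[n]=capture(n)
    for t,z in Z.items():
        for r in pinpoint(n,t)[:3]:
            print(n,t,round(r['p'],2),np.round(r['uv'],1),np.round(at(n,r['uv'],z),4))
    for r in silhouettes(n,'holding_block')[:1]:
        m=r['mask'].astype(np.uint8)
        # blue corners
    b=ims[n].astype(int);bl=((b[:,:,2]>b[:,:,0]+60)&(b[:,:,2]>120)).astype(np.uint8)
    cs,_=cv2.findContours(m,0,1);c=max(cs,key=cv2.contourArea)
    print(n,cv2.minAreaRect(c), cv2.approxPolyDP(c,4,True)[:,0].tolist())
a=cv2.resize(ims['top'][190:280,210:340],None,fx=6,fy=6,interpolation=2)
cv2.imwrite('pics/topcrop.png',a[:,:,::-1])
a=cv2.resize(ims['scene'][205:315,235:385],None,fx=5,fy=5,interpolation=2)
cv2.imwrite('pics/scenecrop.png',a[:,:,::-1])
E
```

```text
top holding_block 0.62 [266.8 225.1] [0.5024 0.2687 0.    ]
top recess 0.7 [268.4 225.8] [0.4988 0.2637 0.017 ]
top copper_disc 0.76 [323.4 175.7] [0.6096 0.1506 0.024 ]
top copper_disc 0.62 [391.2 235.3] [0.4855 0.0049 0.024 ]
top copper_disc 0.52 [292.4 226.8] [0.4973 0.2129 0.024 ]
top silver_disc 0.62 [236.7 217.9] [0.5125 0.3302 0.024 ]
top tab 0.78 [259.7 256.3] [0.433  0.2766 0.038 ]
top tin 0.61 [247.  189.2] [0.5798 0.3154 0.    ]
top loupe 0.48 [317.6 232.6] [0.4895 0.1592 0.    ]
top wax_bar 0.68 [288.8 185.1] [0.5919 0.225  0.    ]
top wax_bar 0.49 [317.7 228.8] [0.4977 0.1592 0.    ]
top ((264.0, 236.0), (81.99998474121094, 57.99999237060547), -0.0) [[226, 208], [224, 263], [305, 264], [305, 210]]
scene holding_block 0.71 [309.  258.2] [0.5086 0.2719 0.    ]
scene recess 0.89 [309.7 254.7] [0.5025 0.2761 0.017 ]
scene copper_disc 0.71 [331.6 235.8] [0.5002 0.2164 0.024 ]
scene copper_disc 0.7 [398.1 198.2] [0.469  0.0345 0.024 ]
scene copper_disc 0.44 [310.3 204.2] [0.5958 0.1731 0.024 ]
scene silver_disc 0.77 [287.4 266.8] [0.5074 0.3288 0.024 ]
scene tab 0.67 [337.3 258.6] [0.4456 0.2653 0.038 ]
scene tin 0.68 [256.6 253.5] [0.5922 0.3294 0.    ]
scene loupe 0.72 [353.1 230.3] [0.494  0.1559 0.    ]
scene wax_bar 0.54 [294.5 232.4] [0.579  0.2392 0.    ]
scene ((319.56561279296875, 261.62213134765625), (67.33453369140625, 98.74836730957031), 47.72631072998047) [[328, 221], [281, 255], [296, 262], [294, 272], [280, 273], [275, 267], [278, 258], [264, 268], [268, 278], [313, 311], [374, 252]]
```

View pics/topcrop.png

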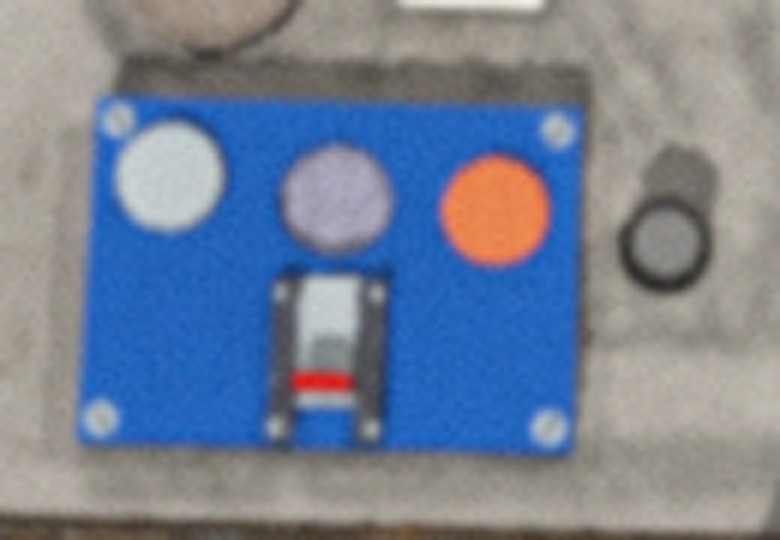

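View pics/scenecrop.png

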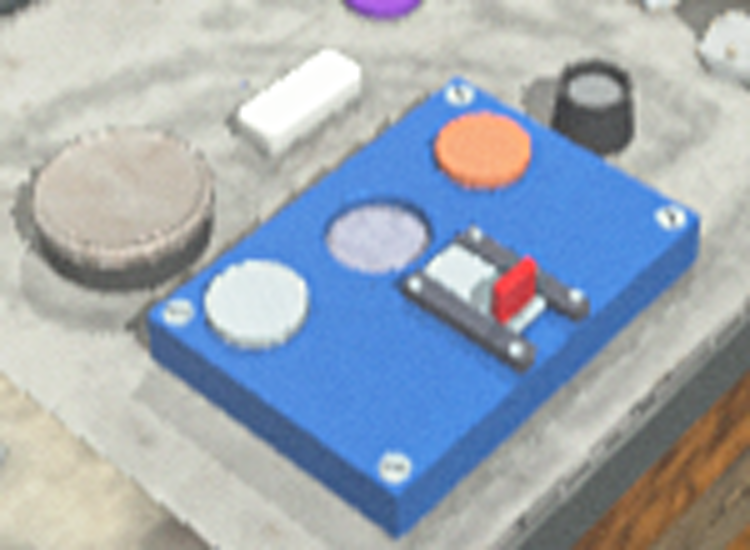

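```bash
cat > fit.py <<'E'
from h import *
from scipy.optimize import least_squares
# screws + corners
top=np.array([(98,97),(582,104),(572,448),(80,440)])/6+[210,190]   # +x+y, +x-y, -x-y, -x+y
sc=np.array([(150,316),(458,77),(699,217),(398,490)])/5+[235,205]
L=np.array([(34,85,24),(34,-85,24),(-86,-85,24),(-86,85,24)])/1e3
def w(p,X):
    c,s=np.cos(p[2]),np.sin(p[2]);return np.c_[p[0]+c*X[:,0]-s*X[:,1],p[1]+s*X[:,0]+c*X[:,1],X[:,2]]
for ns in(['top'],['scene'],['top','scene']):
    def f(p):
        W=w(p,L);return np.concatenate([np.ravel([proj(n,x) for x in W]-(top if n=='top' else sc)) for n in ns])
    r=least_squares(f,[.5,.27,0]);print(ns,np.round(r.x,4),np.degrees(r.x[2]),np.round(r.fun,1))
# colours
def cen(n,m):
    k,l,st,ce=cv2.connectedComponentsWithStats(m.astype(np.uint8));return [(tuple(np.round(ce[i],1)),st[i,4]) for i in range(1,k) if st[i,4]>15]
for n in('top','scene'):
    im=cv2.imread(f'pics/{n}0.png')[:,:,::-1].astype(int);a=np.zeros(im.shape[:2],bool)
    if n=='top':a[195:275,215:315]=1
    else:a[208:312,255:375]=1
    R,G,B=im[...,0],im[...,1],im[...,2]
    for nm,m,z in(('orange',(R>180)&(G>70)&(B<130),.030),('red',(R>140)&(G<70),.047),('silver',(R>160)&(G>170)&(abs(R-B)<40),.030)):
        for c,ar in cen(n,m&a):print(n,nm,c,ar,np.round(at(n,c,z),4))
E
python3 fit.py; python3 -c "
from h import *
for n in('top','scene'):print(ray(n,(0,0))[0])"
```

```text
['top'] [0.5043 0.2683 0.0121] 0.6920837756738029 [-0.2 -0.2 -0.1  0.1  0.5  0.  -0.3  0.1]
['scene'] [0.5034 0.2724 0.0079] 0.45003178348940803 [-0.8 -0.5 -0.1 -0.7  0.8 -0.7  0.1  1.2]
['top', 'scene'] [0.5042 0.2702 0.0099] 0.5654923475406248 [-1.  -0.3 -0.9  0.3 -0.6  0.2 -1.3  0.  -0.2 -1.3  0.3 -1.4  1.1 -1.6
  0.8  0.1]
top orange (np.float64(292.1), np.float64(224.8)) 233 [0.5007 0.2135 0.03  ]
top red (np.float64(263.0), np.float64(253.2)) 26 [0.4388 0.2694 0.047 ]
top silver (np.float64(218.4), np.float64(197.8)) 44 [0.553 0.37  0.03 ]
top silver (np.float64(222.2), np.float64(206.1)) 16 [0.5356 0.3609 0.03  ]
top silver (np.float64(237.7), np.float64(218.9)) 213 [0.5096 0.327  0.03  ]
top silver (np.float64(264.1), np.float64(241.2)) 80 [0.4648 0.2699 0.03  ]
top silver (np.float64(312.9), np.float64(255.3)) 35 [0.4386 0.1683 0.03  ]
top silver (np.float64(218.2), np.float64(270.6)) 34 [0.4022 0.3601 0.03  ]
scene orange (np.float64(331.3), np.float64(235.2)) 122 [0.4977 0.2204 0.03  ]
scene red (np.float64(337.6), np.float64(263.1)) 49 [0.4332 0.2797 0.047 ]
scene silver 
[... 221 characters left out ...]
 ]
scene silver (np.float64(326.6), np.float64(259.0)) 93 [0.464  0.2728 0.03  ]
scene silver (np.float64(285.8), np.float64(265.1)) 264 [0.5083 0.3315 0.03  ]
scene silver (np.float64(351.2), np.float64(289.0)) 591 [0.3889 0.2969 0.03  ]
scene silver (np.float64(259.1), np.float64(265.1)) 30 [0.5436 0.3628 0.03  ]
scene silver (np.float64(270.2), np.float64(267.1)) 18 [0.5255 0.353  0.03  ]
scene silver (np.float64(340.1), np.float64(267.3)) 23 [0.4333 0.2721 0.03  ]
scene silver (np.float64(273.5), np.float64(296.7)) 1178 [0.4741 0.3936 0.03  ]
scene silver (np.float64(313.6), np.float64(298.0)) 25 [0.4232 0.3521 0.03  ]
[0.368715   0.18033396 0.99996119]
[0.12428979 0.66876593 0.58437581]
```

```bash
python3 - <<'E'
from h import *
print('loupe',at('top',(320.8,230.5),.026),at('scene',(354,223),.026))
print('recess rim',at('top',(210+336.5/6,190+197/6),.023))
print('guide front L,R',at('top',(210+286/6,190+272/6),.032),at('top',(210+380/6,190+272/6),.032), 'rear',at('top',(210+276/6,190+442/6),.032))
print('bar front',at('top',(210+330/6,190+276/6),.029))
E
```

```text
loupe [0.49100371 0.15319738 0.026     ] [0.48933803 0.160827   0.026     ]
recess rim [0.50411283 0.26835034 0.023     ]
guide front L,R [0.47630963 0.28361074 0.032     ] [0.47726467 0.25132422 0.032     ] rear [0.41820994 0.28398062 0.032     ]
bar front [0.47570574 0.26871132 0.029     ]
```

Emit:
carry_out --pt "0 0 0 0 0 -1 12" --pt "0 0 0 0 0 -1 12" --pt "0 0 0 0 0 -1 12" --pt "0 0 0 0 0 -1 12" --pt "0 0 0 0 0 -1 12" --pt "0 0 0 0 0 -1 12" --pt "0 0 0 0 0 -1 12" --pt "0 0 0 0 0 -1 12" --pt "0 0 0 0 0 -1 12" --pt "0 0 0 0 0 -1 12" --pt "0 0 0 0 0 -1 12" --pt "0 0 0 0 0 -1 12" --pt "0 0 0 0 0 -0.4 12" --pt "0 0 0 0 0 0 12" --grip_force 20

```text
clock: 2.85
tcp_pos: [0.2051, -0.456, 0.2503]
orientation: [[0.03, 1.0, -0.0], [1.0, -0.03, -0.0], [-0.0, -0.0, -1.0]]
ft_force: [-0.0, 0.6, -0.0]
gripper_width: 0.01
```

Emit:
carry_out --pt "1 0.35 0 0 0 -0.0 12" --pt "1 0.35 0 0 0 0 12" --pt "1 0.35 0 0 0 0 12" --pt "1 0.35 0 0 0 0 12" --pt "1 0.35 0 0 0 0 12" --pt "1 0.35 0 0 0 0 12" --pt "1 0.35 0 0 0 0 12" --pt "1 0.35 0 0 0 0 12" --pt "1 0.35 0 0 0 0 12" --pt "1 0.35 0 0 0 0 12" --pt "1 0.35 0 0 0 0 12" --pt "1 0.35 0 0 0 0 12" --pt "1 0.35 0 0 0 0 12" --pt "1 0.35 0 0 0 0 12" --pt "1 0.35 0 0 0 0 12" --pt "1 0.35 0 0 0 0 12" --pt "1 0.35 0 0 0 0 12" --pt "1 0.35 0 0 0 0 12" --pt "1 0.35 0 0 0 0 12" --pt "1 0.35 0 0 0 0 12"

```text
clock: 5.35
tcp_pos: [0.4463, 0.1528, 0.2515]
orientation: [[0.056, 0.998, 0.006], [0.998, -0.056, -0.002], [-0.001, 0.006, -1.0]]
ft_force: [1.6, -0.4, 0.9]
gripper_width: 0.0101
```

Emit:
carry_out --pt "0.8 0 0.5 0 0 0 12" --pt "0.8 0 1 0 0 0 12" --pt "0.8 0 1 0 0 0 12" --pt "0 0 1 0 0 0 12" --pt "0 0 1 0 0 0 12" --pt "0 0 1 0 0 0 12" --pt "0 0 0.5 0 0 0 12" --pt "0 0 0 0 0 0 12"

```text
clock: 6.35
tcp_pos: [0.4523, 0.2295, 0.0659]
orientation: [[0.061, 0.998, 0.007], [0.998, -0.061, -0.001], [-0.001, 0.007, -1.0]]
ft_force: [0.9, -0.6, 0.2]
gripper_width: 0.0106
```

```bash
python3 - <<'E'
from h import *
print(state()['tcp_pos'],state()['ft_force'])
t=capture('top');s=capture('scene')
cv2.imwrite('pics/a_t.png',cv2.resize(t[180:280,200:340],None,fx=5,fy=5,interpolation=2)[:,:,::-1])
cv2.imwrite('pics/a_s.png',cv2.resize(s[190:315,235:395],None,fx=4.5,fy=4.5,interpolation=2)[:,:,::-1])
E
```

```text
[0.45232179 0.22954218 0.06589199] [ 0.94698956 -0.64006491  0.2155923 ]
```

View pics/a_s.png

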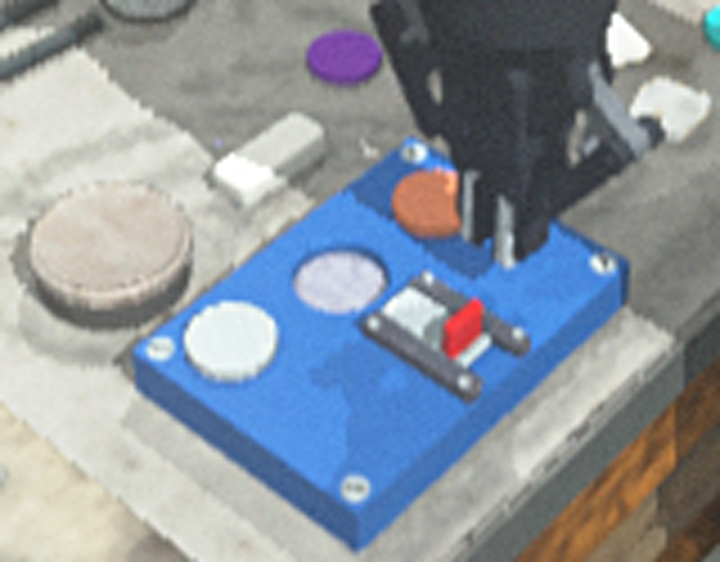

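View pics/a_t.png

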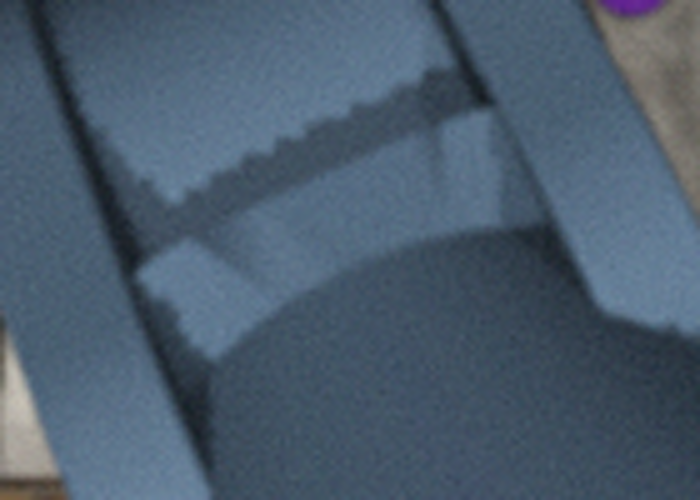

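Scene picture: the fingertips hang near crop (495,255), just right of the keeper. The copper disc (430,200), recess (340,280) and silver disc (232,340) are all visible. The top camera is blocked by the arm. Next I probe the block top for height.

Emit:
carry_out --pt "0 0 0.3 0 0 0 12" --pt "0 0 0.2 0 0 0 12" --pt "0 0 0.1 0 0 0 12" --pt "0 0 0 0 0 0 12"

```text
clock: 6.95
tcp_pos: [0.4543, 0.2304, 0.0495]
orientation: [[0.062, 0.998, 0.011], [0.998, -0.062, 0.001], [0.002, 0.011, -1.0]]
ft_force: [0.0, -0.2, -0.2]
gripper_width: 0.0103
```

Emit:
carry_out --pt "0 0 0.05 0 0 0 12" --pt "0 0 0 0 0 0 12"

```text
clock: 7.2
tcp_pos: [0.4544, 0.2305, 0.0481]
orientation: [[0.062, 0.998, 0.011], [0.998, -0.062, 0.001], [0.002, 0.011, -1.0]]
ft_force: [0.7, 0.7, 0.0]
gripper_width: 0.0102
```

Emit:
carry_out --pt "0 0 0.05 0 0 0 12" --pt "0 0 0 0 0 0 12"

```text
clock: 7.45
tcp_pos: [0.4545, 0.2306, 0.0467]
orientation: [[0.062, 0.998, 0.011], [0.998, -0.062, 0.001], [0.002, 0.011, -1.0]]
ft_force: [-0.3, 0.1, 0.2]
gripper_width: 0.0101
```

Emit:
carry_out --pt "0 0 0.04 0.12 0 0 12" --pt "0 0 0 0 0 0 12"

```text
clock: 7.7
tcp_pos: [0.4546, 0.2306, 0.0454]
orientation: [[0.062, 0.998, 0.0], [0.998, -0.062, 0.002], [0.002, 0.0, -1.0]]
ft_force: [-0.3, -1.0, 0.5]
gripper_width: 0.0104
```

Emit:
carry_out --pt "0 0 0.04 0 0 0 12" --pt "0 0 0 0 0 0 12"

```text
clock: 7.95
tcp_pos: [0.4546, 0.2305, 0.0441]
orientation: [[0.062, 0.998, 0.0], [0.998, -0.062, 0.002], [0.002, 0.0, -1.0]]
ft_force: [0.1, 0.1, -0.1]
gripper_width: 0.0104
```

Emit:
carry_out --pt "0 0 0.04 0 0 0 12" --pt "0 0 0 0 0 0 12"

```text
clock: 8.2
tcp_pos: [0.4548, 0.2306, 0.0434]
orientation: [[0.062, 0.998, 0.001], [0.998, -0.062, 0.002], [0.003, 0.001, -1.0]]
ft_force: [-0.6, -0.6, 1.7]
gripper_width: 0.0104
```

Emit:
carry_out --pt "0 0 -0.5 0 0 0 12" --pt "0 0 -0.5 0 0 0 12" --pt "-0.5 0.5 0 0 0 0 12" --pt "-0.5 0.5 0 0 0 0 12" --pt "-0.5 0.5 0 0 0 0 12" --pt "0 0 0 0 0 0 12" --pt "0 0 0 0 0 0 12"

```text
clock: 9.07
tcp_pos: [0.4993, 0.1829, 0.0808]
orientation: [[0.061, 0.998, 0.006], [0.998, -0.061, 0.005], [0.005, 0.005, -1.0]]
ft_force: [-0.8, -1.1, 0.7]
gripper_width: 0.0103
```

```bash
python3 - <<'E'
from h import *
print(state()['tcp_pos'],state()['ft_force'])
s=capture('scene')
cv2.imwrite('pics/b_s.png',cv2.resize(s[190:300,265:395],None,fx=5.5,fy=5.5,interpolation=2)[:,:,::-1])
E
```

```text
[0.49934189 0.18285775 0.08084299] [-0.76587208 -1.08535935  0.65833042]
```

View pics/b_s.png

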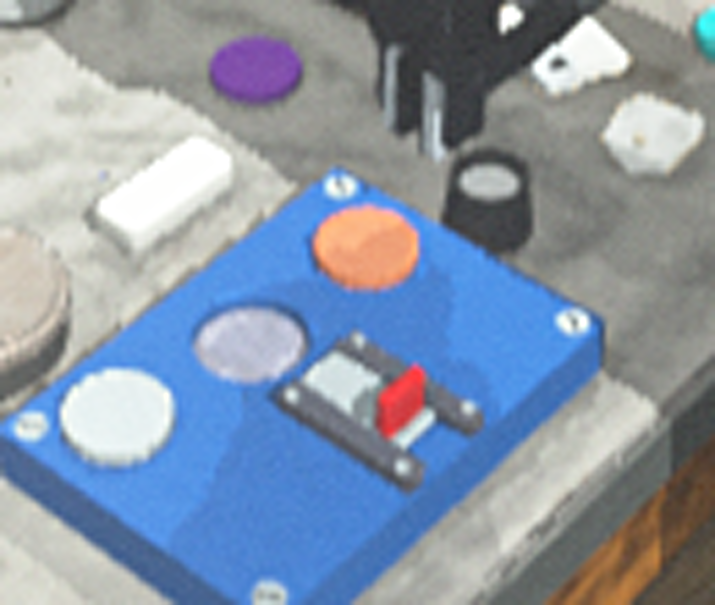

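```bash
python3 - <<'E'
from h import *
s=state();R=np.array(s['orientation']);p=s['tcp_pos']
for v in [(.011,.005,.019),(.011,-.005,.019),(.011,.005,.0),(.011,-.005,.0),(0,0,.019)]:
    q=proj('scene',p+R@v); print(v,(q-[265,190])*5.5)
E
```

```text
(0.011, 0.005, 0.019) [399.42467883 131.47856849]
(0.011, -0.005, 0.019) [420.63825092 145.00141042]
(0.011, 0.005, 0.0) [401.06481707  89.16093642]
(0.011, -0.005, 0.0) [422.61130467 102.58899951]
(0, 0, 0.019) [431.64867535 123.64808075]
```

Emit:
carry_out --pt "0.07 0 0.5 0 0 0 12" --pt "0 0 0.4 0 0 0 12" --pt "0 0 0.2 0 0 0 12" --pt "0 0 0 0 0 0 12"

```text
clock: 9.62
tcp_pos: [0.4985, 0.1862, 0.045]
orientation: [[0.059, 0.998, 0.005], [0.998, -0.059, 0.004], [0.004, 0.005, -1.0]]
ft_force: [0.3, -0.4, 0.9]
gripper_width: 0.0104
```

Emit:
carry_out --pt "0.1 0 -0.02 0 0 0 12" --pt "0.1 0 0 0 0 0 12" --pt "0.1 0 0 0 0 0 12" --pt "0.1 0 0 0 0 0 12" --pt "0.1 0 0 0 0 0 12" --pt "0 0 0 0 0 0 12"

```text
clock: 10.38
tcp_pos: [0.4993, 0.2026, 0.0455]
orientation: [[0.059, 0.998, 0.005], [0.998, -0.059, 0.004], [0.004, 0.004, -1.0]]
ft_force: [-0.3, 0.6, 0.4]
gripper_width: 0.0103
```

```bash
cat > look.py <<'E'
from h import *
import sys
s=state();R=np.array(s['orientation']);p=s['tcp_pos'];print(s['clock'],p,s['ft_force'])
im=capture('scene')
cv2.imwrite(f'pics/{sys.argv[1]}.png',cv2.resize(im[190:300,265:395],None,fx=5.5,fy=5.5,interpolation=2)[:,:,::-1])
b=im.astype(int);m=((b[...,0]>b[...,2]+60)&(b[...,1]>b[...,2]+15)&(b[...,0]>110)).astype(np.uint8);m[:205]=0;m[285:]=0;m[:,:285]=0;m[:,360:]=0
k,l,st,ce=cv2.connectedComponentsWithStats(m)
for i in range(1,k):
    if st[i,4]>20:
        c=max(cv2.findContours((l==i).astype(np.uint8),0,1)[0],key=cv2.contourArea)
        print(ce[i],st[i],at('scene',ce[i],.0285))
E
python3 look.py c_s
```

```text
10.375 [0.49932952 0.20259971 0.04551693] [-0.28650545  0.62584693  0.37921079]
[325.29357798 239.90825688] [316 233  19  15 218] [0.49881345 0.23644546 0.0285    ]
```

View pics/c_s.png

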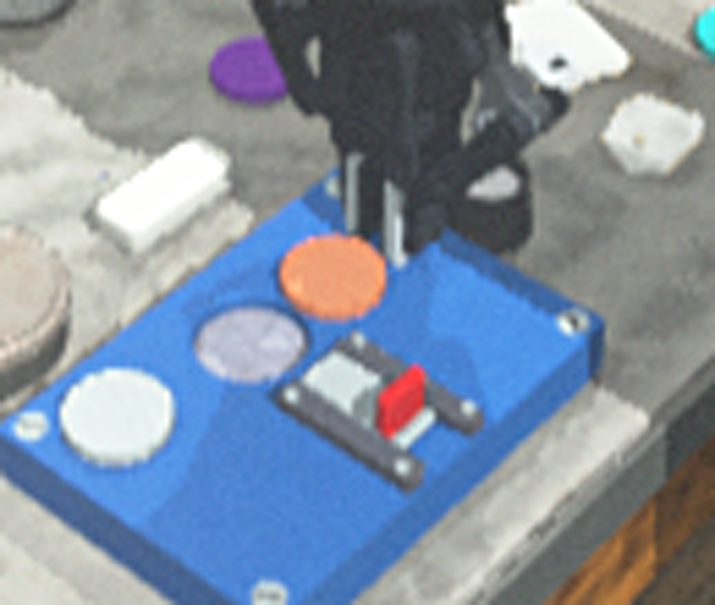

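The copper disc moved to crop (332,277), in line with the recess (251,344) and ahead of the fingertips. Next I check the lateral offset.

```bash
python3 - <<'E'
from h import *
f=lambda x,y:(265+x/5.5,190+y/5.5)
print('recess',at('scene',f(251,344),.024),'disc',at('scene',f(333,272),.030),'silver',at('scene',f(117,412),.03))
# overlay check: predicted rim & disc circles
im=cv2.imread('pics/c_s.png')
for (x,y,z,r,col) in[(.5034,.2724,.024,.020,(0,255,0)),(.500,.2335,.030,.0185,(255,255,255))]:
    pts=[((proj('scene',(x+r*np.cos(a),y+r*np.sin(a),z))-[265,190]+.5)*5.5).astype(int) for a in np.linspace(0,6.28,60)]
    cv2.polylines(im,[np.array(pts)],True,col,1)
cv2.imwrite('pics/c_o.png',im[150:450,150:450].repeat(2,0).repeat(2,1))
E
```

```text
recess [0.50022181 0.2757949  0.024     ] disc [0.49824936 0.23637957 0.03      ] silver [0.50797313 0.33064582 0.03      ]
```

View pics/c_o.png

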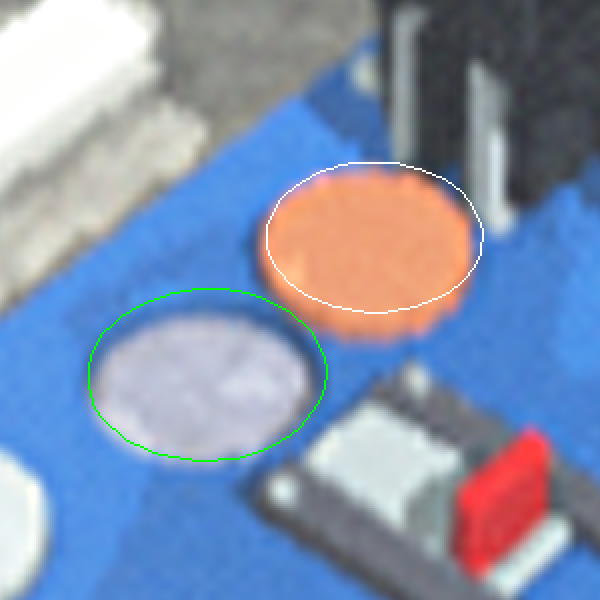

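Emit:
carry_out --pt "0.1 0 0 0 0 0 12" --pt "0.1 0 0 0 0 0 12" --pt "0.1 0 0 0 0 0 12" --pt "0.1 0 0 0 0 0 12" --pt "0.1 0 0 0 0 0 12" --pt "0.1 0 0 0 0 0 12" --pt "0.1 0 0 0 0 0 12" --pt "0 0 0 0 0 0 12"

```text
clock: 11.42
tcp_pos: [0.5006, 0.2249, 0.0456]
orientation: [[0.059, 0.998, 0.005], [0.998, -0.059, 0.004], [0.004, 0.004, -1.0]]
ft_force: [0.7, -0.8, 0.3]
gripper_width: 0.0104
```

```bash
python3 look.py d_s
```

```text
11.425 [0.50063557 0.22493873 0.04560597] [ 0.71282148 -0.79790712  0.27460444]
[316.92241379 245.87068966] [308 239  19  15 232] [0.50006466 0.25863478 0.0285    ]
```

View pics/d_s.png

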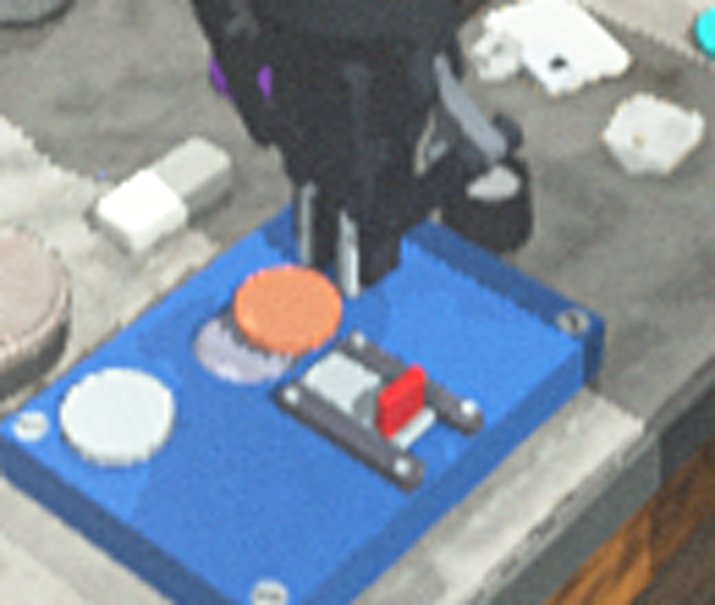

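The disc, at crop (287,310), now overhangs the recess and is well aligned. I keep pushing.

Emit:
carry_out --pt "0.1 0 0 0 0 0 12" --pt "0.1 0 0 0 0 0 12" --pt "0.1 0 0 0 0 0 12" --pt "0.1 0 0 0 0 0 12" --pt "0 0 0 0 0 0 12"

```text
clock: 12.1
tcp_pos: [0.5014, 0.2376, 0.0457]
orientation: [[0.059, 0.998, 0.005], [0.998, -0.059, 0.004], [0.004, 0.004, -1.0]]
ft_force: [1.0, -0.8, -0.7]
gripper_width: 0.0104
```

```bash
python3 look.py e_s
```

```text
12.1 [0.50141015 0.23758144 0.04568098] [ 0.9844417  -0.84178227 -0.6780418 ]
[311.49787234 250.33191489] [302 243  19  16 235] [0.4998226 0.2737766 0.0285   ]
```

View pics/e_s.png

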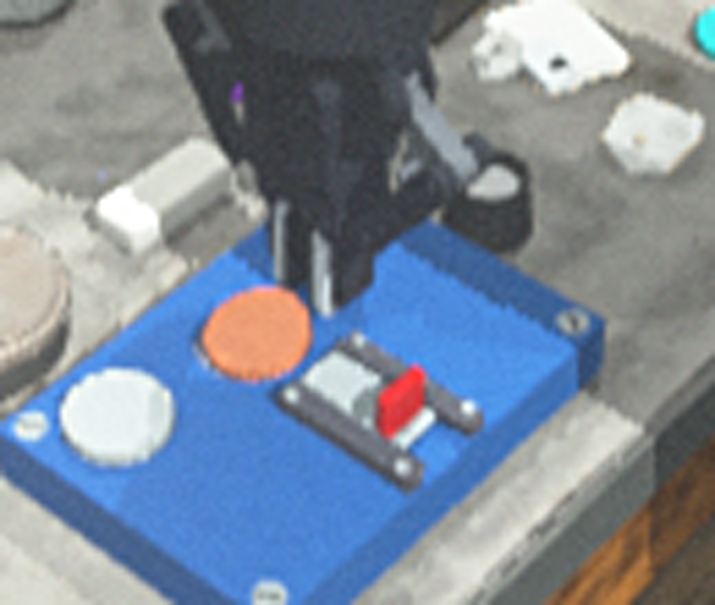

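The disc is tipping in at crop (257,333), with a sliver of lining still showing on the left. A few mm more.

Emit:
carry_out --pt "0.08 0 0 0 0 0 12" --pt "0.06 0 0 0 0 0 12" --pt "0 0 0 0 0 0 12"

```text
clock: 12.52
tcp_pos: [0.5017, 0.2419, 0.0457]
orientation: [[0.059, 0.998, 0.005], [0.998, -0.059, 0.004], [0.004, 0.004, -1.0]]
ft_force: [0.0, -0.7, -0.5]
gripper_width: 0.0103
```

```bash
python3 look.py f_s
```

```text
12.525 [0.5016589  0.241876   0.04570747] [ 0.04858682 -0.69247412 -0.49717919]
[310.69668246 251.48815166] [302 245  19  14 211] [0.49893188 0.27691209 0.0285    ]
```

View pics/f_s.png

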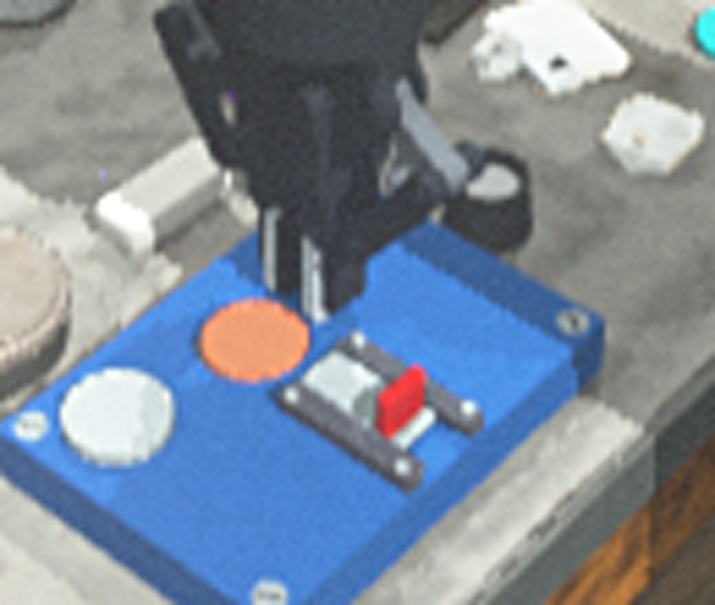

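The disc reads as flat in the recess at crop (255,340), with no side wall visible. I lift off, shut the fingers and go behind the tab.

Emit:
carry_out --pt "0 0 -0.5 0 0 0 12" --pt "0 0 -1 0 0 0 0" --pt "0 0 -1 0 0 -0.4 0" --pt "0.3 -0.6 0 0 0 -0.4 0" --pt "0.3 -0.8 0 0 0 0 0" --pt "0.3 -0.8 0 0 0 0 0" --pt "0 -0.8 0 0 0 0 0" --pt "0 -0.5 0 0 0 0 0" --pt "0 0 0 0 0 0 0" --pt "0 0 0 0 0 0 0"

```text
clock: 13.82
tcp_pos: [0.3912, 0.269, 0.1264]
orientation: [[-0.015, 1.0, 0.006], [1.0, 0.015, 0.005], [0.005, 0.006, -1.0]]
ft_force: [0.5, -0.0, -0.2]
gripper_width: 0.0
```

```bash
python3 look.py g_s; python3 - <<'E'
from h import *
t=capture('top');cv2.imwrite('pics/g_t.png',cv2.resize(t[180:280,200:340],None,fx=5,fy=5,interpolation=2)[:,:,::-1])
E
```

```text
13.825 [0.39118713 0.26895483 0.12638469] [ 0.46131054 -0.04245726 -0.20847176]
[310.56872038 251.45971564] [302 245  19  14 211] [0.49915614 0.27701415 0.0285    ]
```

View pics/g_s.png

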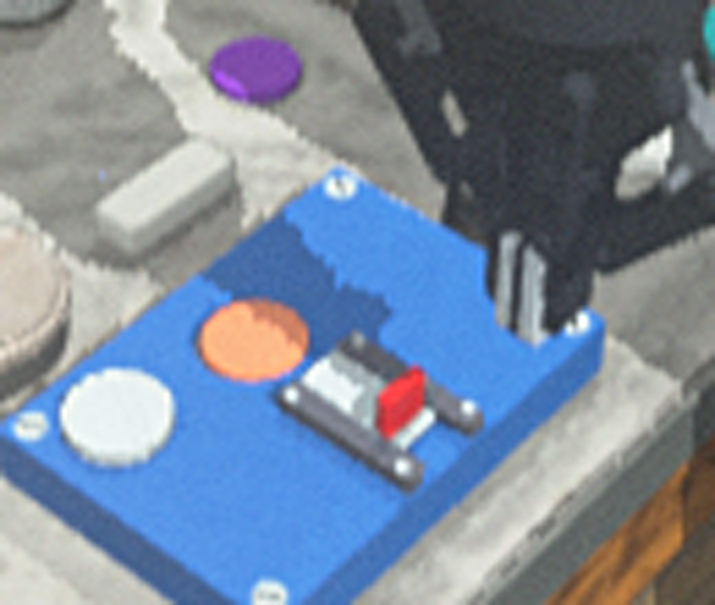

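View pics/g_t.png

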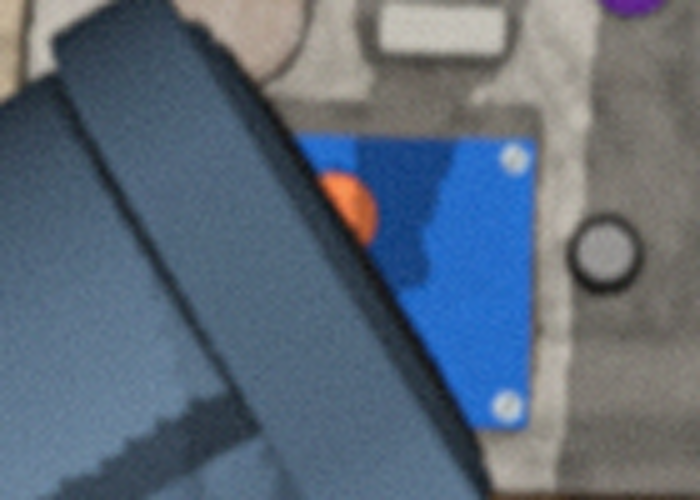

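The disc sits in the recess in both views. The wax bar, loupe and silver disc have not moved. Next I descend behind the tab.

Emit:
carry_out --pt "0.1 0 0.9 0 0 0 0" --pt "0 0 0.8 0 0 0 0" --pt "0 0 0.45 0 0 0 0" --pt "0 0 0.1 0 0 0 0" --pt "0 0 0 0 0 0 0"

```text
clock: 14.55
tcp_pos: [0.3944, 0.2726, 0.0576]
orientation: [[-0.012, 1.0, 0.008], [1.0, 0.012, 0.006], [0.006, 0.008, -1.0]]
ft_force: [0.3, -0.1, 0.0]
gripper_width: 0.0001
```

```bash
python3 look.py i_s
```

```text
14.55 [0.39442143 0.27260995 0.05756992] [ 0.30195286 -0.06668271  0.04910179]
[310.66990291 251.59708738] [302 245  19  14 206] [0.49878149 0.27714754 0.0285    ]
```

View pics/i_s.png

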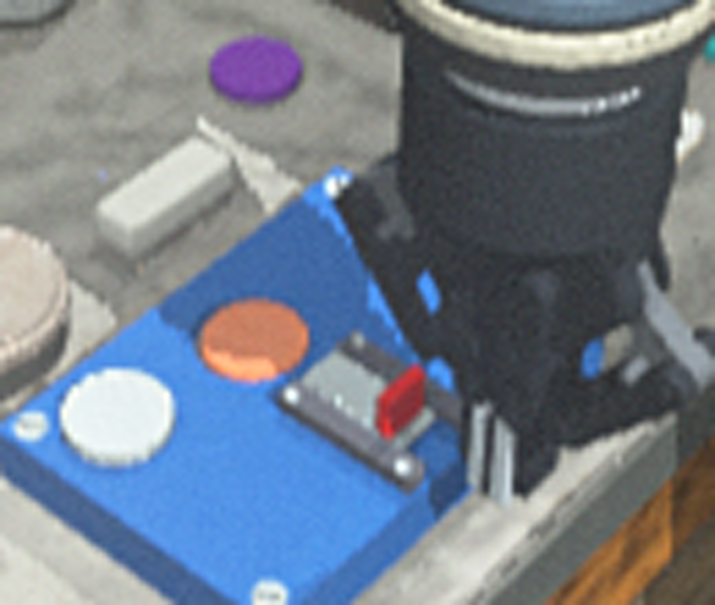

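Emit:
carry_out --pt "0 0.2 0.03 0 0 0 0" --pt "0 0.2 0.03 0 0 0 0" --pt "0 0.2 0 0 0 0 0" --pt "0 0.1 0 0 0 0 0" --pt "0 0.1 0 0 0 0 0"

```text
clock: 15.22
tcp_pos: [0.4212, 0.2736, 0.0575]
orientation: [[-0.012, 1.0, 0.01], [1.0, 0.012, 0.008], [0.008, 0.01, -1.0]]
ft_force: [0.5, 0.0, -0.3]
gripper_width: -0.0004
```

Emit:
carry_out --pt "0 0.1 0 0 0 0 0" --pt "0 0.1 0 0 0 0 0" --pt "0 0.1 0 0 0 0 0"

```text
clock: 15.6
tcp_pos: [0.4304, 0.2736, 0.0575]
orientation: [[-0.013, 1.0, 0.009], [1.0, 0.012, 0.008], [0.007, 0.009, -1.0]]
ft_force: [-1.1, -0.6, 0.9]
gripper_width: 0.0001
```

```bash
python3 look.py j_s
```

```text
15.6 [0.43040718 0.27359161 0.05747287] [-1.08766049 -0.6009011   0.89414718]
[310.56730769 251.50961538] [302 245  19  14 208] [0.49907233 0.27710886 0.0285    ]
```

View pics/j_s.png

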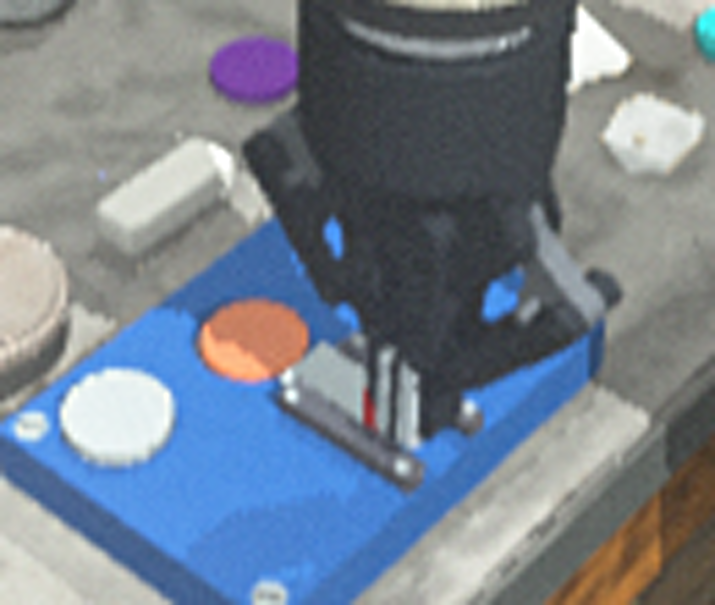

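The fingers are on the tab, with a red sliver showing at (368,408). I continue until the stop.

Emit:
carry_out --pt "0 0.1 0 0 0 0 0" --pt "0 0.1 0 0 0 0 0" --pt "0 0.1 0 0 0 0 0" --pt "0 0.1 0 0 0 0 0"

```text
clock: 16.15
tcp_pos: [0.4433, 0.2737, 0.0575]
orientation: [[-0.013, 1.0, 0.009], [1.0, 0.013, 0.007], [0.007, 0.009, -1.0]]
ft_force: [-1.8, -0.3, -0.3]
gripper_width: 0.0001
```

Emit:
carry_out --pt "0 0.1 0 0 0 0 0" --pt "0 0.1 0 0 0 0 0" --pt "0 0.1 0 0 0 0 0"

```text
clock: 16.52
tcp_pos: [0.4529, 0.2738, 0.0575]
orientation: [[-0.013, 1.0, 0.009], [1.0, 0.012, 0.007], [0.007, 0.009, -1.0]]
ft_force: [-1.4, 0.2, -0.8]
gripper_width: -0.0002
```

```bash
python3 look.py k_s
```

```text
16.525 [0.45286313 0.27376249 0.05751947] [-1.40136624  0.17675119 -0.80061743]
[306.56043956 251.18681319] [302 245  12  14  91] [0.50512433 0.28136633 0.0285    ]
```

View pics/k_s.png

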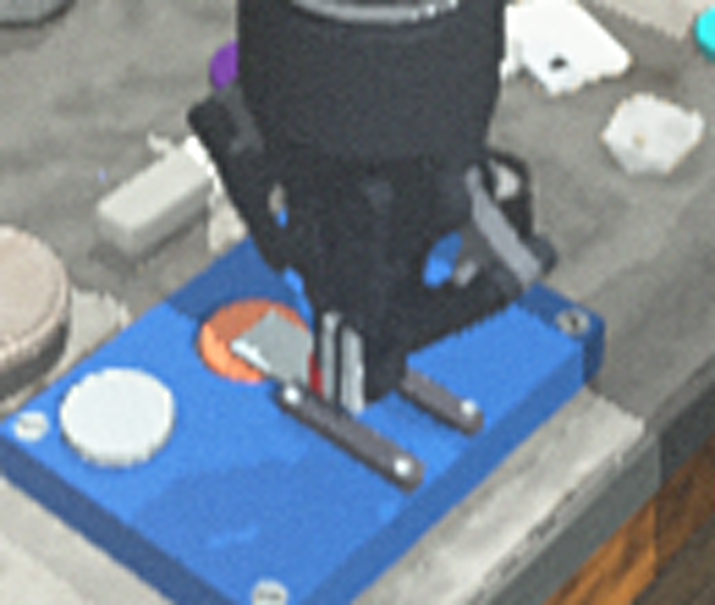

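The bar now slides over the disc, with its front end at about (232,348). I continue in smaller steps to find the stop.

Emit:
carry_out --pt "0 0.06 0 0 0 0 0" --pt "0 0.06 0 0 0 0 0"

```text
clock: 16.82
tcp_pos: [0.454, 0.2737, 0.057]
orientation: [[-0.013, 1.0, 0.003], [1.0, 0.013, 0.007], [0.007, 0.003, -1.0]]
ft_force: [-17.6, 1.5, 11.2]
gripper_width: 0.0002
```

Emit:
carry_out --pt "0 0.06 0 0 0 0 0" --pt "0 0.06 0 0 0 0 0"

```text
clock: 17.08
tcp_pos: [0.4541, 0.2737, 0.0569]
orientation: [[-0.015, 1.0, -0.003], [1.0, 0.015, 0.008], [0.008, -0.003, -1.0]]
ft_force: [-16.5, -1.3, 14.5]
gripper_width: 0.0
```

Emit:
carry_out --pt "0 0.05 0 0 0 0 0" --pt "0 0.05 0 0 0 0 0"

```text
clock: 17.32
tcp_pos: [0.454, 0.2737, 0.057]
orientation: [[-0.016, 1.0, -0.009], [1.0, 0.016, 0.009], [0.009, -0.009, -1.0]]
ft_force: [-13.1, -0.6, 12.2]
gripper_width: 0.0001
```

Emit:
carry_out --pt "0 -0.3 0 0 0 0 0" --pt "0 -0.6 0 0 0 0 0" --pt "0 -0.6 -0.5 0 0 0 0" --pt "0 -1 -1 0 0 0 0" --pt "0 0 -1 0 0 0 0" --pt "-1 0 -1 0 0 0 0" --pt "-1 0 -0.5 0 0 0 0" --pt "-1 0 0 0 0 0 0" --pt "-1 0 0 0 0 0 0" --pt "-1 0 0 0 0 0 0" --pt "-1 0 0 0 0 0 0" --pt "-1 0 0 0 0 0 0" --pt "-1 0 0 0 0 0 0" --pt "-1 0 0 0 0 0 0" --pt "-1 0 0 0 0 0 0" --pt "-1 0 0 0 0 0 0" --pt "-1 0 0 0 0 0 0" --pt "0 0 0 0 0 0 0" --pt "0 0 0 0 0 0 0"

```text
clock: 19.7
tcp_pos: [0.3836, -0.0991, 0.1801]
orientation: [[-0.017, 1.0, 0.005], [1.0, 0.017, 0.007], [0.007, 0.005, -1.0]]
ft_force: [-0.0, -0.2, 0.1]
gripper_width: 0.0002
```

```bash
python3 look.py l_s; python3 - <<'E'
from h import *
t=capture('top');cv2.imwrite('pics/l_t.png',cv2.resize(t[180:280,200:340],None,fx=5,fy=5,interpolation=2)[:,:,::-1])
E
```

```text
19.7 [ 0.3836147  -0.09905091  0.18014014] [-0.03404096 -0.22828141  0.10196535]
[307.3  250.71] [302 245  19  14 100] [0.50493684 0.27958302 0.0285    ]
```

View pics/l_s.png

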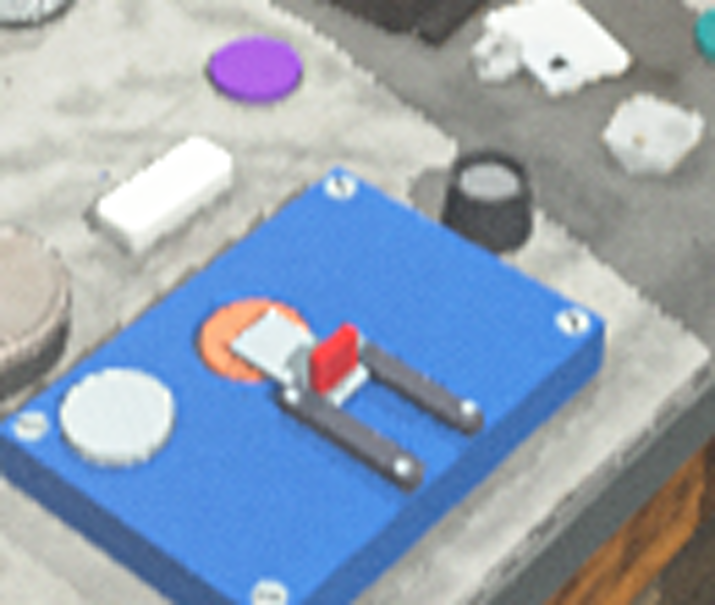

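View pics/l_t.png

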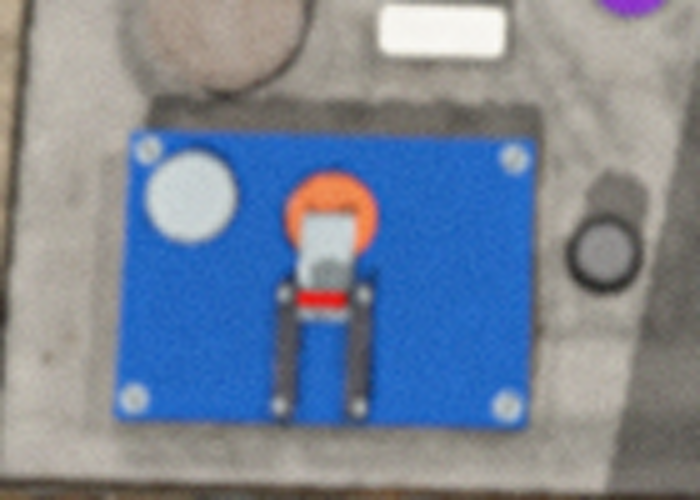

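```bash
python3 - <<'E'
from h import *
g=lambda x,y:(200+x/5,180+y/5)
print('bar front',at('top',g(328,212),.029),'disc',at('top',g(332,216),.023))
def red(im,n):
    b=im.astype(int);m=(b[...,0]>140)&(b[...,1]<75)&(b[...,2]<90)
    a=np.zeros_like(m)
    if n=='top':a[195:275,215:315]=1
    else:a[208:312,285:375]=1
    w=np.where(m&a,b[...,0]-b[...,1],0);ys,xs=np.indices(w.shape);return (xs*w).sum()/w.sum(),(ys*w).sum()/w.sum(),(m&a).sum()
for n in('top','scene'):
    A=red(cv2.imread(f'pics/{n}0.png')[:,:,::-1],n);im=capture(n);B=red(im,n)
    pa,pb=at(n,A[:2],.043),at(n,B[:2],.043)
    print(n,A,B,pb-pa)
    for t,z in dict(silver_disc=.024,tin=0,loupe=0,wax_bar=0,tab=.038,recess=.017).items():
        print(n,t,[(round(r['p'],2),np.round(at(n,r['uv'],z),4)[:2]) for r in pinpoint(n,t)[:2]])
    d=cv2.absdiff(im,cv2.imread(f'pics/{n}0.png')[:,:,::-1].copy()).max(2)
    if n=='top':
        print('silver/tin/wax/loupe diff',[int((d[a:b,c:e]>60).sum()) for a,b,c,e in((208,230,228,248),(160,201,224,266),(177,194,272,305),(220,240,312,330))])
E
```

```text
bar front [0.50416123 0.2688586  0.029     ] disc [0.503358   0.26765063 0.023     ]
top (np.float64(263.1029231147138), np.float64(253.11962662736428), np.int64(28)) (np.float64(263.65702127659574), np.float64(239.4028368794326), np.int64(22)) [0.02788073 0.00026135 0.        ]
top silver_disc []
top tin [(0.74, array([0.5878, 0.321 ]))]
top loupe [(0.64, array([0.4984, 0.1575]))]
top wax_bar [(0.4, array([0.4652, 0.2734]))]
top tab [(0.75, array([0.5015, 0.2721])), (0.65, array([0.4635, 0.272 ]))]
top recess [(0.56, array([0.5025, 0.2679]))]
silver/tin/wax/loupe diff [0, 0, 0, 0]
scene (np.float64(337.5788353863382), np.float64(262.54120940649494), np.int64(60)) (np.float64(325.3422406222557), np.float64(255.0697528540961), np.int64(53)) [0.02754459 0.00064995 0.        ]
scene silver_disc []
scene tin [(0.61, array([0.595 , 0.3302]))]
scene loupe [(0.74, array([0.494 , 0.1559]))]
scene wax_bar [(0.67, array([0.5842, 0.2312]))]
scene tab [(0.52, array([0.4659, 0.2654]))]
scene recess [(0.7, array([0.5031, 0.2746]))]
```

```bash
python3 -c "
from station import *
print(hand_in(),state()['clock'])"
```

```text
the job is handed in; nothing more can be done
the job is handed in; nothing more can be done
```

I nudged the copper disc across the block with the nearly shut fingertips until it dropped into the recess. I then pushed the red tab until the keeper bar stopped, backed the arm well clear, and handed in at about 20 s.

**Keeper:**
- The bar stopped moving at 13–18 N over three pushes; the stated sliding force is only 1–4 N.
- There was also a 12–14 N upward force during those pushes, which I put down to friction on the tab. I did not confirm this.
- In the top view the bar's front end lies at x = 0.504 m, over the recess middle at 0.504 m.
- The tab moved only about 28 mm, not 34 mm. The first picture put the bar's front end 28 mm short of the recess middle, so it seems to have started about 6 mm forward.

**Copper disc:** it looks flat in the recess in both views, with no side wall showing.

**Other things:** the silver disc, tin, wax bar and loupe showed no change between the first and last top pictures. In the last check the network missed the silver disc in both views and misplaced the wax bar in the top view. For those I relied on the picture comparison.

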